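# Tare the sample scale through its covered key well

## Task

On the bench scale that carries the empty metal dish, push the green sliding cover fully open with a fingertip, reach into the well and press the sunken orange tare key all the way down, holding it for about two seconds. Then let go and push the cover fully shut again. Do not lift or shift the dish, leave the other scale's cover and key alone, and do not disturb the other things on the desk.

Things in the scene. Friction and masses are not known exactly. Their poses are not given: they have to be found in the camera images.
- scale: Bench scale to tare: the one whose pan carries the metal dish. Fixed to the desk, 240 x 240 mm. Origin: centre of its underside at desk height; z up, x from its front (key) edge to its pan, y to its left. Grey front deck: x -120 to -35, top at z 60 mm. Round steel pan, radius 66, centred at x 45, y 0, top at z 55. Flat dark display on the deck at y 70 to 112.
- scale_well (a point): Centre of the mouth of its key well, at deck height (x -78, y -45, z 60 mm in the scale's frame; same axes). The well is 36 mm along x, 54 mm along y, 30 mm deep, with upright walls. Two steel rails, 5 mm wide and 5 mm high on the deck, run along y beside it, centred 26.5 mm either side in x, from y -36 to +100 mm of this point.
- scale_cover (a joint): Green sliding cover of the scale to tare: 46 (x) x 64 (y) x 3 mm plate on the deck, with a yellow ridge across its middle, 34 mm along x, 8 mm thick in y, 14 mm above the plate (to z 77). Value in m: 0 = shut, centred over the well; 0.064 = fully open, slid along the scale's +y. Stays where left; 1.5 N moves it. Starts at 0 to 0.012.
- scale_key (a joint): Sunken round orange key of the scale to tare, diameter 24 mm, in the centre of the well. Value in m: 0 = up, grows as it is pressed straight down, 0.006 = stop. Its top is 18 mm below the deck when up (z 42). Spring: 1 N to start, 4 N at the stop; springs back when let go.
- scale_ridge (a point): Middle of the top edge of the ridge on the cover of the scale to tare; moves with the cover; axes as the scale's.
- scale_key_top (a point): Centre of the top face of the tare key; moves with the key; axes as the scale's.
- dish: Empty round aluminium dish, rim diameter 90 mm, 28 mm tall, loose on the pan of the scale to tare. Origin: centre of its underside. To be left as it is.
- scale2: The other, identical scale, with a jar on its pan; to be left alone. Fixed to the desk, 240 x 240 mm. Origin: centre of its underside at desk height; z up, x from its front (key) edge to its pan, y to its left. Grey front deck: x -120 to -35, top at z 60 mm. Round steel pan, radius 66, centred at x 45, y 0, top at z 55. Flat dark display on the deck at y 70 to 112.
- scale2_cover (a joint): Green sliding cover of the other scale (leave alone): 46 (x) x 64 (y) x 3 mm plate on the deck, with a yellow ridge across its middle, 34 mm along x, 8 mm thick in y, 14 mm above the plate (to z 77). Value in m: 0 = shut, centred over the well; 0.064 = fully open, slid along the scale's +y. Stays where left; 1.5 N moves it. Starts at 0 to 0.012.
- scale2_key (a joint): Sunken round orange key of the other scale (leave alone), diameter 24 mm, in the centre of the well. Value in m: 0 = up, grows as it is pressed straight down, 0.006 = stop. Its top is 18 mm below the deck when up (z 42). Spring: 1 N to start, 4 N at the stop; springs back when let go.
- jar: Closed glass sample jar with a green cap, diameter 60, height 72 mm, loose on the other scale's pan. Origin: centre of its underside.
- mug: White mug, diameter 76, height 90 mm, standing on the desk to one side. Origin: centre of its underside.
- tin: Steel sample tin with a green band, diameter 72, height 85 mm, standing on the desk to the other side. Origin: centre of its underside.
Not all that is in view belongs to the job. There is more than one size of the jar; the one meant has the size given above.

How it is judged:
On the way, in this order (a step that is already met when the one before it is completed fails the run):
1. the cover of the scale with the dish is slid fully open (at least 57 of 64 mm) (value of joint scale_cover above 0.057 m), for 0.1 s.
2. with the cover open, its tare key is held down by the fingers (at least 4.5 of 6 mm) for a second (value of joint scale_key above 0.0045 m and value of joint scale_cover above 0.045 m and contact force between the fingers and scale_key above 0.5 N), for 1 s.
3. the key is up and the cover is fully shut again (within 4 mm) (value of joint scale_cover below 0.004 m and value of joint scale_key below 0.0015 m), for 0.2 s.
At the end, for the whole second after the job is handed in: The cover of the scale with the dish is shut (within 4 mm) and its key is up (within 1.5 mm), the other key is up, the dish stands at rest on its pan within 10 mm of where it was, and the jar, mug and tin stand upright within 20 mm of where they were (all of step 3 and value of joint scale2_key below 0.0015 m and distance of dish from where it was at the start of the episode below 0.01 m and angle between dish's own z axis and vertical below 0.15 rad and linear speed of dish below 0.02 m/s and distance of each of jar, mug, tin from where it was at the start of the episode below 0.02 m and angle between each of jar, mug, tin's own z axis and vertical below 0.2 rad); the robot touches nothing.
It fails at once if the dish is lifted, carried or shifted by more than 15 mm (distance of dish from where it was at the start of the episode above 0.015 m).
It fails at once if the other scale's key is pressed (value of joint scale2_key above 0.003 m).
It fails at once if the other scale's cover is slid open (value of joint scale2_cover above 0.025 m).
It fails at once if the jar, mug or tin is shifted or lifted by more than 30 mm (distance of any of jar, mug, tin from where it was at the start of the episode above 0.03 m).
It also fails if it takes over 56 s, if anything falls off the work surface, if the arm or the gripper's body presses on something with over 40 N, if the wrist force passes 120 N, or if a joint passes its speed limit or range.

## Robot

A 6-joint arm with a two-finger parallel gripper is mounted at the origin on the work surface. World frame = base frame: x ahead of the robot, y to its left, z up, the work surface at z = 0. Lengths are in m, angles in rad, forces in N, time in s.
With the tool pointing down it reaches from about 0.3 to 0.75 m from the base axis. Payload 8.5 kg.
Tool frame: the origin (TCP) lies midway between the tips of the shut fingers; the grasp point (between the pads) lies 19 mm behind it; y points along the fingers, x is the direction in which the jaws open and shut, and the axes are right-handed (so a half turn about y gives the same grasp; the last joint's range is limited). The gripper opens to 88 mm and grips with 3 to 60 N. Pads are 18 mm wide; open, the fingers measure 123 mm over their backs; the gripper's body (75 mm by 187 mm) begins 45 mm behind the grasp point.
Start: joints at [0.924, 0.381, 1.297, -0, 1.464, -0.215], TCP at [0.23, 0.5, 0.239] pointing down, gripper open.
Joint ranges: [-3.11, 3.11], [-0.89, 2.33], [0.22, 2.48], [-1.42, 4.56], [0.17, 2.85], [-2.88, 2.88]. Speed limits (rad/s): [2.39, 2.39, 3.14, 3.14, 3.14, 3.14].

## Interface

Orientations are given as [roll, pitch, yaw] about the fixed x, y, z axes, in that order (R = Rz(yaw) Ry(pitch) Rx(roll)).
In Python, from cell import robot gives the robot as it stands. Calls block until the motion is done:
- robot.move_ptp(position, orientation): joint-space move of the TCP to a pose.
- robot.move_linear(position, rot=None, velocity=0.15): straight line of the TCP; rot=None keeps the orientation; velocity is the mean speed in m/s.
- robot.move_j(angles): joint-space move.
- robot.set_gripper(opening, effort=None): finger opening in m; effort is the grip in N (None keeps the last); returns when the fingers have stopped.
- robot.sleep(seconds).
- robot.solve_ik(position, orientation): joint angles nearest the present ones, or None.
- robot.read_state(): the state.
- robot.capture(name): name is "scene" or "top"; returns a dict with "pixels" (420x560x3 uint8, red, green, blue), "camera_matrix" (3x3 intrinsics, pixels), "xyz" and "rotation" of the camera in the world. Camera axes: x right, y up, looking along -z (the intrinsics and any distortion apply to the point x, -y, -z); pixel columns grow to the right and rows downward; lengths in m; the calibration is good to about 2 mm. A picture is of the moment at which its call begins. There is no depth.
A pose or a line that the arm cannot do raises robot.IKError and nothing moves.
- robot.sign_off(): hands the job in, once; it reports no verdict.
The state is a dict: "time_s": time; "joint_pos": joint angles; "dq": joint speeds; "effort": joint torques, N m; "position": TCP position; "tcp_rot": TCP orientation; "ft_force": force on the tool from outside, world axes, zero at the start; "torque": the same for the moment, N m; "opening": finger opening in m.
Only numpy, scipy, OpenCV 4.12 (cv2) and the standard library are available. Lean on these libraries where they do the work, as an engineer would, in place of code of your own. Each camera call takes 0.05 s, during which the arm holds its last target.

## Working session

There is one attempt and no reset: what is moved stays moved. The work goes in short steps, each a Python script; the robot and the scene stay as the last script left them, time stands still between calls to the robot, and variables do not carry over. Pictures are saved under pics/ and viewed, and the job is handed in when it is done.

```bash
ls; mkdir -p pics; python3 - <<'E'
from cell import robot
import cv2,json
s=robot.read_state();print({k:s[k] for k in("time_s","position","tcp_rot","opening")})
for n in("scene","top"):
    c=robot.capture(n);cv2.imwrite(f"pics/{n}0.png",c["pixels"][:,:,::-1])
    print(n,c["camera_matrix"],c["xyz"],c["rotation"],[k for k in c])
E
```

```text
pics
{'time_s': 0.0, 'position': array([0.22999769, 0.4992913 , 0.23814557]), 'tcp_rot': array([-1.57045553e+00,  1.40054275e-03,  1.13900114e+00]), 'opening': 0.08812244173728188}
scene [[412.26900385   0.         283.16690673]
 [  0.         412.26900385 218.21812282]
 [  0.           0.           1.        ]] [1.12416386 0.69255311 0.72901086] [ 0.90332897 -0.01105029  2.53775316] ['pixels', 'camera_matrix', 'xyz', 'rotation']
top [[383.94584286   0.         273.65963723]
 [  0.         383.94584286 208.04880683]
 [  0.           0.           1.        ]] [0.42724205 0.0026177  1.21732732] [ 0.16262144 -0.00885824 -1.5946008 ] ['pixels', 'camera_matrix', 'xyz', 'rotation']
```

View pics/scene0.png

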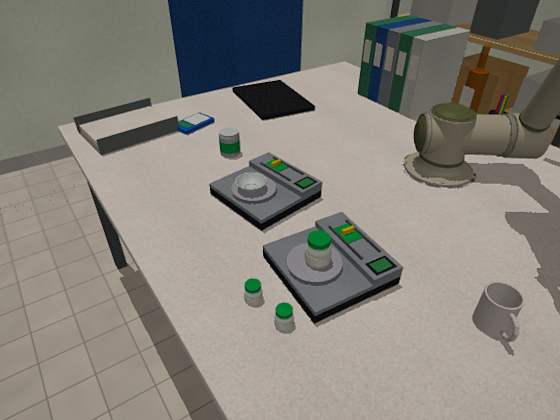

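View pics/top0.png

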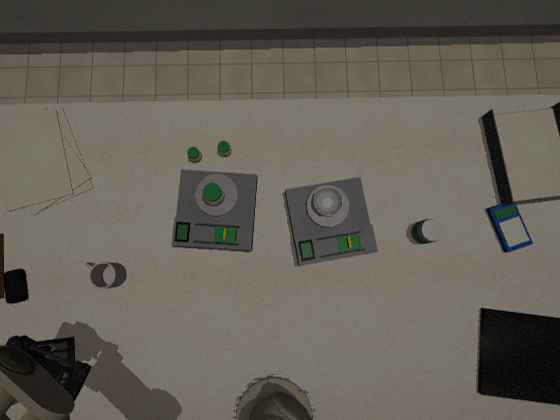

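```bash
cat > h.py <<'E'
import numpy as np,cv2
from scipy.spatial.transform import Rotation as R
def cam(c):
    return np.array(c["camera_matrix"]),np.array(c["xyz"]),R.from_euler("xyz",c["rotation"]).as_matrix()
def proj(c,P):
    K,t,r=cam(c);p=(np.atleast_2d(P)-t)@r;p=p*[1,-1,-1];p=p@K.T;return p[:,:2]/p[:,2:]
def ray(c,uv):
    K,t,r=cam(c);uv=np.atleast_2d(uv).astype(float);d=np.c_[uv,np.ones(len(uv))]@np.linalg.inv(K).T;d=d*[1,-1,-1];return t,d@r.T
def onz(c,uv,z):
    t,d=ray(c,uv);return t+d*((z-t[2])/d[:,2:])
E
python3 - <<'E'
from cell import robot
import cv2,pickle
from h import *
cs={n:robot.capture(n) for n in("scene","top")}
pickle.dump(cs,open("c0.pkl","wb"))
print(proj(cs["top"],[[0,0,0],[.23,.5,.24]]),proj(cs["scene"],[[0,0,0]]))
a=cs["top"]["pixels"][170:275,275:390,::-1];b=cs["scene"]["pixels"][145:230,200:330,::-1]
cv2.imwrite("pics/ct.png",cv2.resize(a,None,fx=5,fy=5,interpolation=cv2.INTER_CUBIC))
cv2.imwrite("pics/cs.png",cv2.resize(b,None,fx=6,fy=6,interpolation=cv2.INTER_CUBIC))
E
```

```text
[[274.33873503 417.80276615]
 [ 65.90975481 358.84593227]] [[437.05422471 168.04727278]]
```

View pics/ct.png

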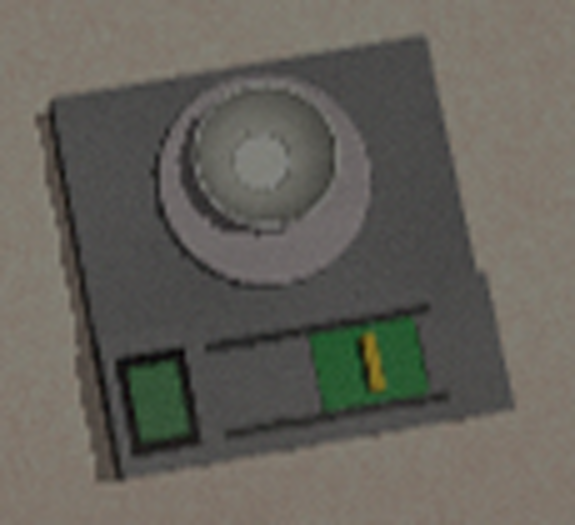

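View pics/cs.png

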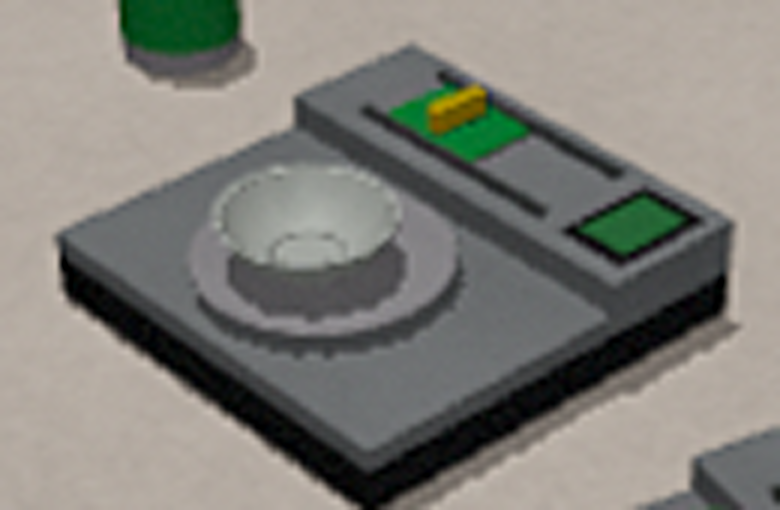

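```bash
python3 - <<'E'
import pickle
from h import *
from scipy.optimize import least_squares
cs=pickle.load(open("c0.pkl","rb"))
T={(-120,-120,60):(513,408),(-120,120,60):(120,478),(-51.5,55,65):(207,348),(-51.5,-81,65):(428,308),(-104.5,55,65):(228,434),(-104.5,-81,65):(447,397)}
S={(-120,-120,60):(412,45),(-120,120,60):(733,225),(-35,-120,60):(297,97),(-35,120,60):(615,285),(-51.5,55,65):(545,212),(-51.5,-81,65):(370,108),(-104.5,55,65):(620,175),(-104.5,-81,65):(443,73)}
def prep(D,s,o): return np.array(list(D))/1e3,(np.array(list(D.values()))+.5)/s-.5+o
tp,tu=prep(T,5,[275,170]);sp,su=prep(S,6,[200,145])
W=lambda p,P:P@R.from_euler("z",p[2]).as_matrix().T+[p[0],p[1],0]
ft=lambda p:(proj(cs["top"],W(p,tp))-tu).ravel()
fs=lambda p:(proj(cs["scene"],W(p,sp))-su).ravel()
p0=[.55,-.13,.1]
for f in(ft,fs,lambda p:np.r_[ft(p),fs(p)]):
    r=least_squares(f,p0);print(r.x,np.abs(r.fun).max(),np.sqrt((r.fun**2).mean()))
p=r.x;np.save("pose.npy",p)
Ri=R.from_euler("z",p[2]).as_matrix()
# ridge & cover masks
for n,box in(("top",(275,170,390,275)),("scene",(200,145,330,230))):
    im=cs[n]["pixels"];hsv=cv2.cvtColor(im,cv2.COLOR_RGB2HSV)
    x0,y0,x1,y1=box
    for nm,lo,hi in(("yel",(15,120,60),(32,255,255)),("grn",(45,120,50),(80,255,255))):
        m=np.zeros(im.shape[:2],np.uint8);m[y0:y1,x0:x1]=cv2.inRange(hsv,lo,hi)[y0:y1,x0:x1]
        k,l,st,ce=cv2.connectedComponentsWithStats(m)
        for i in range(1,k):
            if st[i,4]>8:
                z=.077 if nm=="yel" else .063
                q=(onz(cs[n],ce[i],z)[0]-[p[0],p[1],0])@Ri
                print(n,nm,st[i],ce[i],"local",q*1e3)
E
```

```text
[ 0.57820151 -0.18409858  0.14970335] 0.7063072456188593 0.2977058718467648
[ 0.57700129 -0.18237045  0.14239661] 0.7181354090238585 0.363226090346219
[ 0.57731708 -0.18327931  0.14721424] 1.0619730973446053 0.45190913363384505
top yel [347 237   5  11  29] [349.20689655 242.13793103] local [-77.58316308 -39.72597307  77.        ]
top grn [337 234  23  17 257] [348.25291829 242.11284047] local [-76.48657639 -39.92345206  63.        ]
scene yel [271 159  10   8  48] [275.8125     162.58333333] local [-72.67661215 -31.39590982  77.        ]
scene grn [220 145  20   9 155] [229.29032258 148.5483871 ] local [ -34.93124256 -219.06336777   63.        ]
scene grn [265 159  23  13 117] [276.55555556 165.66666667] local [-77.75923033 -33.5547543   63.        ]
scene grn [297 178  17   9  93] [304.98924731 181.97849462] local [-77.69248476  90.71913426  63.        ]
```

Candidates: the scale with the dish is at top (330,220), with its cover at (349,242). The scale with the jar is at top (215,210), with its cover at (226,235). I chose the dish scale. The crop shows an open metal dish on its pan, and the cover is nearly shut at about 5 mm. The loose green-capped jars at (193,154) and (224,148), and the mug and tin, are left alone.

```bash
cat >> h.py <<'E'
P=np.load("pose.npy");RZ=R.from_euler("z",P[2]).as_matrix()
def L2W(x,y,z): return RZ@(np.array([x,y,z])/1e3)+[P[0],P[1],0]
def W2L(v): return RZ.T@(np.array(v)-[P[0],P[1],0])*1e3
def F(s): return RZ.T@np.array(s["ft_force"])
E
python3 - <<'E'
from cell import robot
from h import *
for yaw in(P[2]+np.pi/2,P[2]-np.pi/2):
    print(yaw,robot.solve_ik(L2W(-78,-76,130),[-np.pi/2,0,yaw]))
yaw=P[2]+np.pi/2
q=robot.solve_ik(L2W(-78,-76,150),[-np.pi/2,0,yaw])
robot.set_gripper(0.0,20)
robot.move_ptp(L2W(-78,-76,220),[-np.pi/2,0,yaw])
robot.move_linear(L2W(-78,-76,110))
s=robot.read_state();print(s["time_s"],W2L(s["position"]),s["tcp_rot"],s["opening"],F(s))
for n in("scene","top"):cv2.imwrite(f"pics/{n}1.png",robot.capture(n)["pixels"][100:300,180:440,::-1].repeat(3,0).repeat(3,1))
E
```

```text
1.7180105672240837 [-6.90337709e-01  5.26579182e-01  1.38514464e+00 -4.44089210e-16
  1.22986883e+00 -2.40834828e+00]
-1.4235820863657094 [-6.90337709e-01  5.26579182e-01  1.38514464e+00 -4.44089210e-16
  1.22986883e+00  7.33244377e-01]
5.2667 [-77.61358522 -76.27285098 110.84471677] [-1.57181568e+00  1.16542039e-03  1.71821401e+00] 0.0007333622621274514 [ 0.43868751 -0.44791673  0.22021024]
```

View pics/scene1.png

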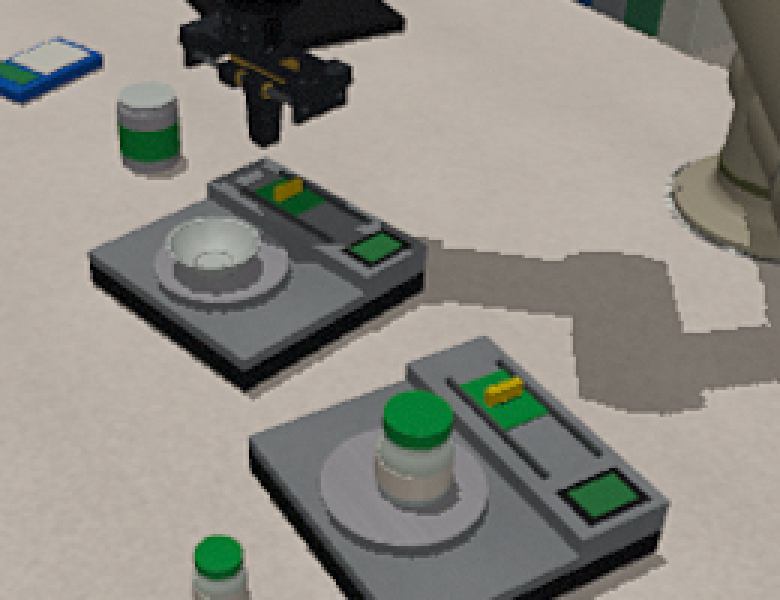

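The view shows the shut fingers hanging right of the ridge at about (265,130) in the crop, clear of everything. Next I descend and push in steps while watching the force.

```bash
python3 - <<'E'
from cell import robot
from h import *
robot.move_linear(L2W(-78,-76,69),velocity=.08)
s=robot.read_state();print(s["time_s"],W2L(s["position"]).round(1),F(s).round(1));f0=F(s)
y=-76
while y<4:
    y+=4;robot.move_linear(L2W(-78,y,69),velocity=.04)
    s=robot.read_state();f=F(s)-f0;print(y,W2L(s["position"]).round(1),f.round(1))
    if abs(f[1])>8 or abs(f[2])>8: break
print(s["time_s"])
for n in("scene","top"):cv2.imwrite(f"pics/{n}2.png",robot.capture(n)["pixels"][100:300,180:440,::-1].repeat(3,0).repeat(3,1))
E
```

```text
6.025 [-77.8 -76.2  69.3] [-0.3  0.4  0.2]
-72 [-77.9 -71.8  69.5] [ 0.8  0.7 -0.7]
-68 [-78.  -67.8  69.1] [ 0.3 -0.4 -0.3]
-64 [-78.  -63.8  69. ] [-0.7 -1.  -1.2]
-60 [-78.  -59.8  69. ] [ 0.4 -0.5 -0.1]
-56 [-78.  -55.8  69. ] [ 0.4 -0.1 -0.6]
-52 [-78.  -51.7  69. ] [-0.  -0.8 -0.1]
-48 [-78.  -47.7  69. ] [ 0.5 -0.8 -0.6]
-44 [-78.  -43.7  69. ] [ 1.8 -0.1 -0.3]
-40 [-78.  -39.6  69. ] [ 0.9 -0.8  0.4]
-36 [-78.  -35.7  69. ] [ 0.7 -0.3 -0.6]
-32 [-78.  -31.7  69. ] [-0.5 -0.2 -0.5]
-28 [-78.  -27.7  69. ] [ 0.4 -0.   0.8]
-24 [-78.  -23.7  69. ] [ 0.7 -0.5  0.2]
-20 [-78.  -19.7  69. ] [-0.7 -0.3  0.2]
-16 [-78.  -15.7  69. ] [ 0.  -0.4 -0.4]
-12 [-78.  -11.7  69. ] [ 0.4 -1.1 -0.6]
-8 [-78.   -7.7  69. ] [-0.7 -0.1 -0.3]
-4 [-78.   -3.7  69. ] [ 0.4  0.3 -1. ]
0 [-77.9  -2.1  69.1] [ -1.5 -12.1  -3.8]
10.775
```

View pics/scene2.png

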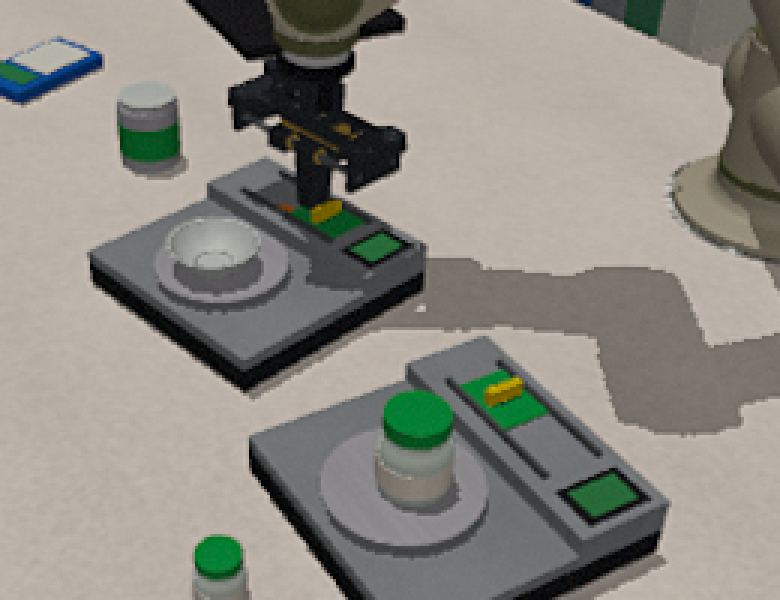

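The cover is at its stop: force rose at y = -2.1 against -2.5 predicted. The orange key is now visible at about (288,208) in the crop. Next is the key press.

```bash
python3 - <<'E'
from cell import robot
from h import *
robot.move_linear(L2W(-78,-12,69),velocity=.06)
robot.move_linear(L2W(-78,-12,90),velocity=.1)
robot.move_linear(L2W(-78,-45,90),velocity=.1)
c=robot.capture("top");cv2.imwrite("pics/top3.png",c["pixels"][170:275,275:390,::-1].repeat(5,0).repeat(5,1))
c=robot.capture("scene");cv2.imwrite("pics/scene3.png",c["pixels"][145:230,200:330,::-1].repeat(6,0).repeat(6,1))
robot.move_linear(L2W(-78,-45,50),velocity=.06)
robot.sleep(.1);s=robot.read_state();f0=F(s);print(s["time_s"],W2L(s["position"]).round(1),f0.round(1))
z=46
while z>33.5:
    robot.move_linear(L2W(-78,-45,z),velocity=.03)
    s=robot.read_state();f=F(s)-f0;print(z,W2L(s["position"]).round(1),f.round(1))
    if f[2]>9 or abs(f[:2]).max()>8: break
    z-=2 if z>40 else 1
for i in range(4):
    robot.sleep(.5);s=robot.read_state();print(s["time_s"],W2L(s["position"]).round(1),(F(s)-f0).round(1))
E
```

```text
13.0833 [-77.8 -45.2  50.4] [-0.6 -1.6 -0.2]
46 [-78.1 -44.9  45.9] [1.1 1.3 0.6]
44 [-78.1 -45.   43.9] [ 1.   1.9 -0.2]
42 [-77.9 -45.1  42. ] [0.9 1.9 0.7]
40 [-77.9 -45.1  40.1] [0.3 1.4 2.3]
39 [-77.9 -45.1  39.1] [1.4 1.6 1.6]
38 [-77.9 -45.1  38. ] [ 1.6 -0.2  3.2]
37 [-77.9 -45.1  37. ] [2.  1.1 3.9]
36 [-77.9 -45.1  36.4] [1.3 2.  7.8]
35 [-77.9 -45.1  36.2] [-1.5  3.2 14.8]
15.8667 [-77.9 -45.1  36.2] [-0.5  2.5 14.6]
16.3667 [-77.9 -45.1  36.2] [-1.5  2.7 14.6]
16.8667 [-77.9 -45.1  36.2] [-1.7  3.  14.9]
17.3667 [-77.8 -45.1  36.2] [-0.6  2.4 15.4]
```

View pics/scene3.png

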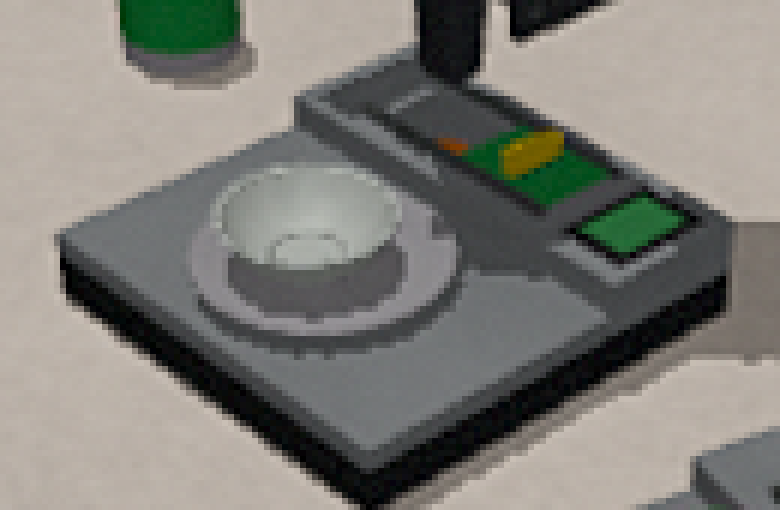

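The key met the spring at about z = 41 and its stop at z = 36.2, as described. It was held down for 2 s. The picture shows the cover open (ridge about (530,152)) and the orange key visible at (452,146). Now I close the cover from the other side.

```bash
python3 - <<'E'
from cell import robot
from h import *
robot.move_linear(L2W(-78,-45,95),velocity=.08)
robot.move_linear(L2W(-78,52,95),velocity=.12)
robot.move_linear(L2W(-78,52,69),velocity=.08)
robot.sleep(.1);s=robot.read_state();f0=F(s);print(s["time_s"],W2L(s["position"]).round(1),f0.round(1))
y=52
while y>-30:
    y-=4 if y>-16 else 2;robot.move_linear(L2W(-78,y,69),velocity=.04)
    s=robot.read_state();f=F(s)-f0;print(y,W2L(s["position"]).round(1),f.round(1))
    if abs(f[1])>8 or abs(f[2])>8: break
robot.move_linear(L2W(-78,y+12,69),velocity=.06)
robot.move_linear(L2W(-78,y+12,110),velocity=.1)
robot.move_linear(L2W(-78,y+12,220),velocity=.2)
robot.move_ptp([.25,.3,.3],[-np.pi/2,0,P[2]+np.pi/2])
print(robot.read_state()["time_s"])
c=robot.capture("top");cv2.imwrite("pics/top4.png",c["pixels"][130:280,160:440,::-1].repeat(2,0).repeat(2,1))
c2=robot.capture("scene");cv2.imwrite("pics/scene4.png",c2["pixels"][:,:,::-1])
import pickle;pickle.dump({"top":c,"scene":c2},open("c4.pkl","wb"))
a=pickle.load(open("c0.pkl","rb"))
for n,cc in(("before",a["top"]),("after",c)):
    m=cv2.inRange(cv2.cvtColor(cc["pixels"],cv2.COLOR_RGB2HSV),(15,120,60),(32,255,255));m[:170]=0;m[275:]=0;m[:,:210]=0;m[:,390:]=0
    k,l,st,ce=cv2.connectedComponentsWithStats(m)
    for i in range(1,k):
        if st[i,4]>8: print(n,ce[i],W2L(onz(cc,ce[i],.077)[0]).round(1))
E
```

```text
19.8 [-77.8  51.7  69.4] [-0.4  0.   0.5]
48 [-77.9  47.6  69.3] [ 0.3  0.6 -0.1]
44 [-78.   43.7  69. ] [-0.1 -0.5 -0.2]
40 [-78.   39.8  69. ] [ 1.   0.4 -0.5]
36 [-78.   35.8  69. ] [ 1.2  0.8 -0.3]
32 [-78.   31.8  69. ] [ 1.   0.1 -0.4]
28 [-78.   27.7  69. ] [ 0.7 -0.2 -0.9]
24 [-78.   23.7  69. ] [ 1.3  0.3 -0.6]
20 [-78.   19.7  69. ] [-0.   0.6 -0.1]
16 [-78.   15.7  69. ] [ 0.5  0.7 -0.2]
12 [-78.   11.7  69. ] [0.5 0.  0.3]
8 [-78.    7.7  69. ] [ 0.2  0.1 -1.2]
4 [-78.    3.7  69. ] [-0.2 -0.5 -0.6]
0 [-78.   -0.3  69. ] [ 0.4  1.3 -1.3]
-4 [-78.   -4.3  69. ] [ 0.   0.9 -0.9]
-8 [-78.   -8.3  69. ] [ 0.  -0.6 -1.1]
-12 [-78.  -12.3  69. ] [ 0.3 -0.6 -0.9]
-16 [-78.  -16.3  69. ] [ 0.1 -1.  -1. ]
-18 [-78.  -18.1  69. ] [-0.8 -0.3 -0.8]
-20 [-78.  -20.2  69. ] [ 0.8  0.6 -0.8]
-22 [-78.  -22.2  69. ] [-0.1  0.3 -0.2]
-24 [-78.  -24.2  69. ] [ 0.3  0.8 -1.2]
-26 [-78.  -26.2  69. ] [ 0.5 -0.1 -0.7]
-28 [-78.  -28.2  69. ] [ 0.3  0.6 -0.1]
-30 [-78.  -30.1  69. ] [ 0.4  2.  -0.8]
29.4833
before [224. 234.] [  9.3 323.   77. ]
before [349.20689655 242.13793103] [-77.6 -39.7  77. ]
after [224.03125 234.15625] [  8.9 322.9  77. ]
after [351.46666667 241.93333333] [-78.1 -46.5  77. ]
```

View pics/top4.png

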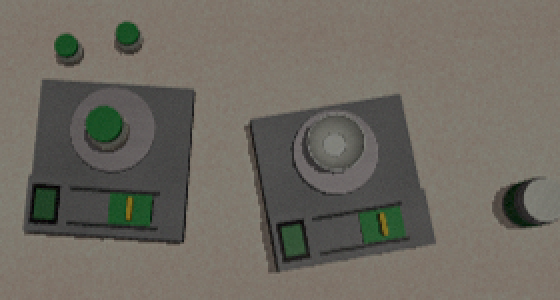

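View pics/scene4.png

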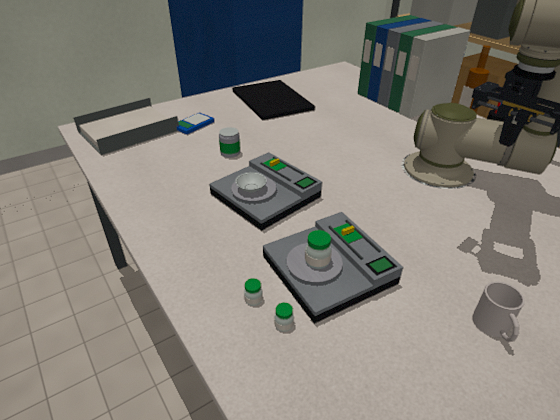

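The stop force is not clear on closing, so I'll check the ridge position in both states: the open picture and now, each relative to the start.

```bash
python3 - <<'E'
from h import *
import pickle
a=pickle.load(open("c0.pkl","rb"));b=pickle.load(open("c4.pkl","rb"))
def go(tag,c,im,off):
    hsv=cv2.cvtColor(im,cv2.COLOR_RGB2HSV)
    for nm,lo,hi,z in(("yel",(15,110,50),(32,255,255),.077),("grn",(45,110,40),(80,255,255),.063)):
        k,l,st,ce=cv2.connectedComponentsWithStats(cv2.inRange(hsv,lo,hi))
        for i in range(1,k):
            if st[i,4]>15: print(tag,nm,st[i,4],ce[i].round(1),W2L(onz(c,ce[i]+off,z)[0]).round(1))
for n,(x0,y0,x1,y1),f in(("top",(275,170,390,275),5),("scene",(200,145,330,230),6)):
    go(n+" before",a[n],a[n]["pixels"][y0:y1,x0:x1].copy(),[x0,y0])
    go(n+" open",a[n],cv2.cvtColor(cv2.imread(f"pics/{n}3.png")[f//2::f,f//2::f],cv2.COLOR_BGR2RGB),[x0,y0])
    go(n+" shut",b[n],b[n]["pixels"][y0:y1,x0:x1].copy(),[x0,y0])
for n,box in(("a",a),("b",b)):cv2.imwrite(f"pics/z{n}.png",cv2.resize(box["top"]["pixels"][220:265,290:385,::-1],None,fx=8,fy=8,interpolation=cv2.INTER_CUBIC))
cv2.imwrite("pics/zz.png",np.vstack([cv2.imread("pics/za.png")[:300],cv2.imread("pics/zb.png")[:300]]))
E
```

```text
top before yel 31 [74.1 72. ] [-77.2 -39.5  77. ]
top before grn 275 [73.4 72.2] [-76.9 -40.1  63. ]
top open grn 82 [47.2 76.7] [-76.6  39.9  63. ]
top shut yel 30 [76.5 71.9] [-78.1 -46.5  77. ]
top shut grn 267 [75.4 71.8] [-76.7 -46.5  63. ]
scene before yel 48 [75.8 17.6] [-72.7 -31.4  77. ]
scene before grn 156 [29.3  3.6] [ -34.9 -218.9   63. ]
scene before grn 121 [76.8 20.7] [-78.1 -32.9  63. ]
scene before grn 99 [105.  37.] [-77.7  90.6  63. ]
scene open yel 50 [88.3 24.8] [-72.4  24.8  77. ]
scene open grn 157 [29.3  3.6] [ -34.7 -218.8   63. ]
scene open grn 123 [89.2 27.9] [-77.8  23.2  63. ]
scene open grn 98 [105.1  37. ] [-77.9  90.8  63. ]
scene shut yel 48 [74.3 16.9] [-72.1 -37.8  77. ]
scene shut grn 157 [29.3  3.6] [ -34.7 -218.8   63. ]
scene shut grn 116 [74.9 19.8] [-77.6 -41.1  63. ]
scene shut grn 97 [105.1  36.9] [-78.1  90.6  63. ]
```

View pics/zz.png

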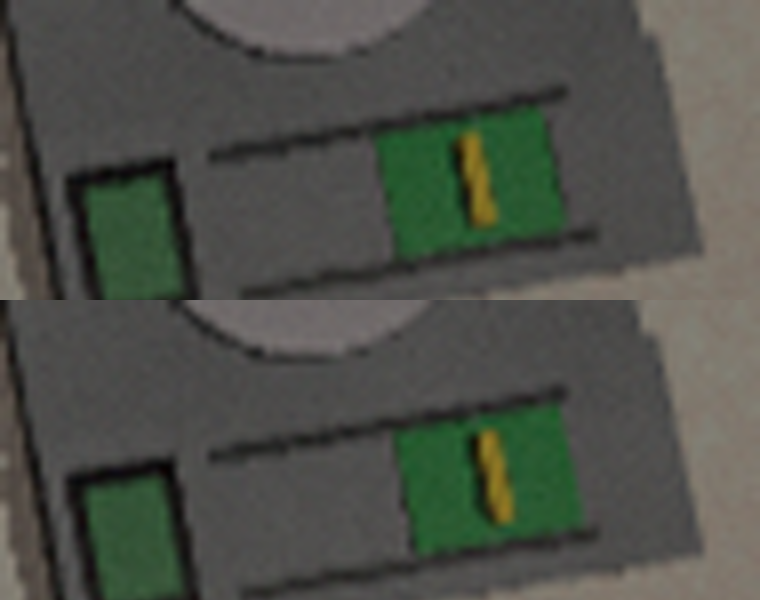

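Open-to-shut travel measures 63–64 mm in the scene view, so it's probably shut. The stop force was only 2 N, though, so with time in hand I push again until the stop is clear.

```bash
python3 - <<'E'
from cell import robot
from h import *
import pickle
robot.move_ptp(L2W(-78,-18,180),[-np.pi/2,0,P[2]+np.pi/2])
robot.move_linear(L2W(-78,-18,69),velocity=.1)
robot.sleep(.1);s=robot.read_state();f0=F(s);print(s["time_s"],f0)
y=-27;robot.move_linear(L2W(-78,y,69),velocity=.05)
while y>-38:
    y-=1;robot.move_linear(L2W(-78,y,69),velocity=.03)
    s=robot.read_state();f=F(s)-f0;print(y,W2L(s["position"]).round(1),f.round(1))
    if abs(f[1])>8 or abs(f[2])>8: break
robot.move_linear(L2W(-78,y+12,69),velocity=.06)
robot.move_linear(L2W(-78,y+12,200),velocity=.2)
robot.move_ptp([.25,.3,.3],[-np.pi/2,0,P[2]+np.pi/2])
print(robot.read_state()["time_s"])
pickle.dump({n:robot.capture(n) for n in("top","scene")},open("c5.pkl","wb"))
a=pickle.load(open("c0.pkl","rb"));c=pickle.load(open("c5.pkl","rb"))
for n,(x0,y0,x1,y1) in(("top",(275,170,390,275)),("scene",(200,145,330,230))):
    hsv=cv2.cvtColor(c[n]["pixels"][y0:y1,x0:x1].copy(),cv2.COLOR_RGB2HSV)
    for nm,lo,hi,z in(("yel",(15,110,50),(32,255,255),.077),("grn",(45,110,40),(80,255,255),.063)):
        k,l,st,ce=cv2.connectedComponentsWithStats(cv2.inRange(hsv,lo,hi))
        for i in range(1,k):
            if st[i,4]>15: print(n,nm,st[i,4],W2L(onz(c[n],ce[i]+[x0,y0],z)[0]).round(1))
    
    d=cv2.absdiff(a[n]["pixels"],c[n]["pixels"]).max(2);cv2.imwrite(f"pics/d{n}.png",np.hstack([d])*2)
cv2.imwrite("pics/top5.png",c["top"]["pixels"][:,:,::-1])
E
```

```text
33.0417 [ 0.37458781 -0.28198963 -0.08477949]
-28 [-78. -28.  69.] [ 0.3  0.4 -0.5]
-29 [-78. -29.  69.] [-1.1  0.1  0.5]
-30 [-78. -30.  69.] [-0.5 -1.   0.5]
-31 [-78.  -30.3  69. ] [1.3 4.8 1.7]
-32 [-78.1 -30.4  68.9] [0.1 9.3 3.4]
37.875
top yel 30 [-78.1 -46.5  77. ]
top grn 271 [-76.6 -46.3  63. ]
scene yel 48 [-72.1 -37.8  77. ]
scene grn 157 [ -34.7 -218.8   63. ]
scene grn 117 [-77.9 -40.9  63. ]
scene grn 97 [-78.1  90.6  63. ]
```

View pics/top5.png

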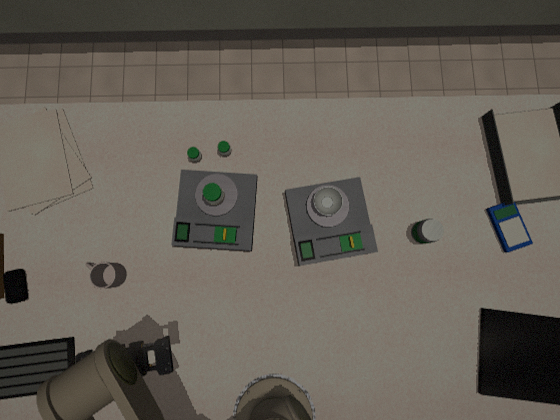

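View pics/dscene.png

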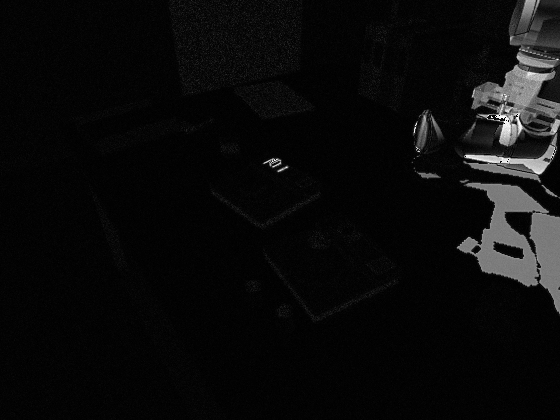

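The shut stop now shows clearly: 9 N with no movement past y = -30.3. Apart from the arm and its shadow, the difference image shows change only at the cover, near (275,165). Dish, jar, mug and tin are unchanged, so I'm handing in.

```bash
python3 -c "
from cell import robot
print(robot.sign_off())"
```

```text
the job is handed in; nothing more can be done
None
```

I slid the cover of the dish scale fully open with the shut fingertips, held the tare key down for 2 s, pushed the cover shut again and handed the job in at about 38 s. `sign_off` reports no verdict.

- **Opening:** the cover hit its open stop with 12 N.
- **Key:** it reached its stop at z 36.2 mm and was held there with about 15 N.
- **Closing:** my first push stopped with only 2 N, which was inconclusive. I pushed again and met a firm 9 N stop at the same place, and the cover had not moved, so it was already shut.
- **Surroundings:** before/after images show only the cover changed, apart from the arm and its shadow. The dish, jar, mug, tin and other scale look unmoved.

**Disagreements:**
- The two cameras put the shut ridge at y -46.5 mm (top) and -38 mm (scene, biased by the visible ridge side), against -45 mm nominal. The open-to-shut travel measured in the scene view is 63–64 mm.
- The contact positions imply a fingertip about 28 mm wide instead of 35 mm, and a pose offset of 2–3 mm along y.

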